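Pack the seafood sampler tray

ROBOT

A 7-joint arm with a two-finger parallel gripper is mounted at the origin on the work surface. World frame = base frame: x ahead of the robot, y to its left, z up, the work surface at z = 0. Lengths are in m, angles in degrees, forces in N, time in s.
With the tool pointing down it reaches from about 0.425 to 0.875 m from the base axis. Payload 4.7 kg.
Tool frame: the origin (TCP) lies on the mounting face of the last link; the fingertips stand 182 mm ahead of it and the grasp point (between the pads) lies 164 mm ahead of it; z points along the fingers, x is the direction in which the jaws open and shut, and the axes are right-handed (so a half turn about z gives the same grasp; the last joint's range is limited). The gripper opens to 87 mm and grips with 3 to 60 N. Pads are 19 mm wide; open, the fingers measure 117 mm over their backs; the gripper's body (75 mm by 190 mm) begins 51 mm behind the grasp point.
Start: joints at [-76.083, 18.392, -4.016, 83.108, 1.295, 78.541, -3.26], TCP at [0.147, 0.633, 0.405] pointing down, gripper open.
Joint ranges: [-163.93, 163.93], [-17.29, 119.83], [-79.2, 71.16], [3.27, 140.29], [-89.18, 269.18], [5.43, 117.66], [-154.24, 154.24]. Speed limits (degrees/s): [147.25, 147.25, 180, 180, 180, 180, 180].

INTERFACE

Orientations are given as [roll, pitch, yaw] about the fixed x, y, z axes, in that order (R = Rz(yaw) Ry(pitch) Rx(roll)).
In Python, from cell import status, cams, env, outline_of, landmark_of gives the robot as it stands. The module is installed in compiled form; this text tells all that it offers.
- The arm moves only by the tool jog_arm, never from a script. Its argument "rows" is a list of rows, each a list of 7 numbers: the closure, from 0 (fully open) to 1 (shut), then the shift along the tool's x, y, z in m, then the turn, a rotation vector about the tool's x, y, z in degrees. A call has 1 to 12 rows; each row shifts and turns the commanded pose from where the row before left it, along the tool's axes as they then stand; what a row does not reach is not made up. A row lasts 1/12 s, in which the tool goes at most 41.7 mm and 7.16 degrees, less where a joint would pass 70% of its speed; a pose out of reach is approached as far as the arm can. A call with a gripper value outside its range is refused whole. The fingers move at their own pace and stop on an object; "grip_force" is the grip in N (left out, the last holds). Time passes only in rows, so rows that do not move let the fingers close. It gives the time, the measured TCP pose, the force and the opening at its end, in the units of the state.
- status.get_obs(): the state, without advancing time (a new reading comes with each control period).
- cams.read_camera(name): name is "scene" or "top" or "wrist"; returns (picture, depth): 420x560x3 uint8, red, green, blue; 420x560 float32, m along the optical axis (not along the pixel's ray), 0 where there is no reading.
- cams.camera_params(name): a dict with "vfov" (degrees; the focal length in pixels is half the picture's height over the tangent of half this angle, whatever the lens; pixels are square), "cx", "cy" (the principal point, pixels), "eye" and "attitude" of the camera in the world. Camera axes: x right, y up, looking along -z (the intrinsics and any distortion apply to the point x, -y, -z); pixel columns grow to the right and rows downward; lengths in m; the calibration is good to about 2 mm. The wrist camera is an equidistant fisheye: a pixel r from the principal point sees the ray r / f radians off the axis. A picture is of the moment at which its call begins: read the wrist's pose just before it. camera_params takes no time and is no camera call; for the wrist camera it gives the pose at the moment of the call.
- env.sign_off(): hands the job in, once; it reports no verdict.
Trained networks look in the newest picture that a camera, given by its name, has taken for a name from the list of things; names that differ only in an ending like _2 or _b are one class to them, and where a whole thing is asked for, a point or a joint stands for the part that bears it (a point fixed in the world has none). Each returns a list of dicts, best first, with "conf" (0 to 1); they miss things now and then, are a little off and sometimes report something else, mostly with a low value. They report only what shows in the picture. A call takes as long as a camera call. They do not tell look-alikes from the thing itself.
- outline_of(camera, name): "pixels" (420x560 bool, what is visible of it) and "box" ([left, top, right, bottom] in pixels, round what is visible of it).
- landmark_of(camera, name): "position" ([row, column] in pixels: a listed point, or the origin of a listed thing).
The state is a dict: "time_s": time; "qpos": joint angles; "joint_velocities": joint speeds; "effort": joint torques, N m; "tool_pos": TCP position; "tool_rot": TCP orientation; "force": force on the tool from outside, world axes, zero at the start; "wrist_torque": the same for the moment, N m; "grip_width": finger opening in m.
Only numpy, scipy, OpenCV 4.12 (cv2) and the standard library are available. Lean on these libraries where they do the work, as an engineer would, in place of code of your own. Each camera call takes 0.05 s, during which the arm holds its last target. There are 200 camera calls.

TASK

Pack the blue sampler tray from the cutting board: put the bigger whole urchin in the big round dish, the smaller whole urchin in the small round dish, the scallop in the square dish and the razor clam lengthwise in the long dish, each sitting flat on the dish's floor, the same way up as it lies now. Leave the emptied urchin shell and the emptied razor shell where they lie on the board.

Things in the scene. Friction and masses are not known exactly. Their poses are not given: they have to be found in the camera images.
- big_urchin_center (a point): The bigger whole sea urchin: dark closed dome with short spines on its upper half, 62 mm across, 40 mm high, flat underside, upright sides from 15 to 26 mm above the underside (spines stand out up to 6 mm; they offer no resistance to the fingers). Point: its centre, 20 mm above its underside; z up. Lies on the pale cutting board, whose top is 15 mm above the table.
- small_urchin_center (a point): The smaller whole sea urchin: same look, 42 mm across, 30 mm high, upright sides from 11 to 20 mm above the underside. Point: its centre, 15 mm above its underside; z up. Lies on the pale cutting board, whose top is 15 mm above the table.
- scallop_center (a point): Whole scallop lying flat: ribbed pinkish round shell 60 mm across, 26 mm thick, edge upright from 8 to 18 mm above its underside, with a 38 mm wide pair of ears at the hinge, which stands out 3 mm beyond the round towards its own -x (the shell can be gripped across its own y, 60 mm). Point: centre of the round shell, 13 mm above its underside; z up. Lies on the pale cutting board, whose top is 15 mm above the table.
- razor_clam_center (a point): Whole razor clam lying flat: long brown closed bar, 108 mm long (own x), 20 mm wide (own y), 15 mm high, rounded edges, solid top. Point: its centre, 7.5 mm above its underside; z up. Lies on the pale cutting board, whose top is 15 mm above the table.
- big_round_dish: White plastic dish standing fixed in the blue tray, round, 90 mm outside, 84 mm inside; floor 3 mm thick, rim 7 mm above the dish's underside (4 mm above its floor). Origin at the centre of its underside, which stands 5 mm above the table; z up.
- small_round_dish: White plastic dish standing fixed in the blue tray, round, 68 mm outside, 62 mm inside; floor 3 mm thick, rim 7 mm above the dish's underside (4 mm above its floor). Origin at the centre of its underside, which stands 5 mm above the table; z up.
- square_dish: White plastic dish standing fixed in the blue tray, square, 90 mm outside, 84 mm inside; floor 3 mm thick, rim 7 mm above the dish's underside (4 mm above its floor). Origin at the centre of its underside, which stands 5 mm above the table; z up, x and y along its sides.
- long_dish: White plastic dish standing fixed in the blue tray, oblong, 134 x 50 mm outside, 128 x 44 mm inside; floor 3 mm thick, rim 7 mm above the dish's underside (4 mm above its floor). Origin at the centre of its underside, which stands 5 mm above the table; z up, x along its length.
- empty_urchin_center (a point): Emptied sea urchin shell, not wanted: dark open cup, 52 mm across, 22 mm high, its hollow facing up. Point: its centre, 11 mm above its underside; z up. Lies on the pale cutting board, whose top is 15 mm above the table.
- empty_razor_center (a point): Emptied half shell of a razor clam, not wanted: brown open trough with a pale inside, 108 x 22 mm, 9 mm high. Point: its centre, 4.5 mm above its underside; x along its length, z up. Lies on the pale cutting board, whose top is 15 mm above the table.
Not all that is in view belongs to the job. Leave any red look-alike of the part that bears small_urchin_center alone. What is shaped like the part that bears scallop_center but purple is not meant.

How it is judged (in metres and radians):
At the end, for the whole second after the job is handed in: Each lies flat in its own dish, same way up (tilt < 0.2 rad, at most 4 mm above its seated height), at rest; off the dish centre by less than 15 mm (big urchin), 13 (small), 17 (scallop), 18 (razor clam, within 0.3 rad of the length); emptied shells moved less than 20 mm (horizontal distance between big_urchin_center and big_round_dish below 0.015 m and z of big_urchin_center in the frame of big_round_dish below 0.027 m and angle between each of big_urchin_center, small_urchin_center, scallop_center, razor_clam_center's own z axis and vertical below 0.2 rad and linear speed of each of big_urchin, small_urchin, scallop, razor_clam below 0.02 m/s and horizontal distance between small_urchin_center and small_round_dish below 0.013 m and z of small_urchin_center in the frame of small_round_dish below 0.022 m and horizontal distance between scallop_center and square_dish below 0.017 m and z of scallop_center in the frame of square_dish below 0.02 m and horizontal distance between razor_clam_center and long_dish below 0.018 m and z of razor_clam_center in the frame of long_dish below 0.0145 m and angle between the x axis of razor_clam_center and the x axis of long_dish, either way round below 0.3 rad and distance of each of empty_urchin_center, empty_razor_center from where it was at the start of the episode below 0.02 m); the robot touches nothing.
It fails at once if an emptied shell was moved by more than 20 mm (distance of any of empty_urchin_center, empty_razor_center from where it was at the start of the episode above 0.02 m).
It also fails if it takes over 104 s, if anything falls off the work surface, if the arm or the gripper's body presses on something with over 40 N, if the wrist force passes 120 N, or if a joint passes its speed limit or range.

## Working session

There is one attempt and no reset: what is moved stays moved. The work goes in short steps, Python scripts to look and compute and a tool call to move; the robot and the scene stay as the last step left them, time stands still between calls to the robot, and variables do not carry over. Pictures are saved under pics/ and viewed, about 12 in all and at most 16, crops included, and the job is handed in when it is done.

Besides the shell and the picture viewer there is one more tool, called by a JSON object that holds its "method" and its "body", one argument or row to a line. jog_arm: Moves the arm, as the interface text tells. Its arguments: {"type":"object","properties":{"rows":{"type":"array"},"grip_force":{"type":"number"}},"required":["rows"]}

```bash
mkdir -p pics; cat > h.py <<'E'
import numpy as np, cv2
from scipy.spatial.transform import Rotation as R
from cell import status, cams, env, outline_of, landmark_of
def att(p):
    a=np.array(p["attitude"],float)
    if a.shape==(3,3): return a
    if a.size==4: raise Exception("quat")
    return R.from_euler('xyz',a,degrees=True).as_matrix()
def ray(p,u,v):
    f=210/np.tan(np.radians(p["vfov"])/2)
    return np.array([(u-p["cx"])/f,-(v-p["cy"])/f,-1.])
def on_z(p,u,v,z):
    d=att(p)@ray(p,u,v); e=np.array(p["eye"]); return e+d*(z-e[2])/d[2]
E
python3 - <<'E'
from h import *
for c in("top","scene"):
    p=cams.camera_params(c);print(c,p)
    im,d=cams.read_camera(c);cv2.imwrite(f"pics/{c}0.png",cv2.cvtColor(cv2.resize(im,(784,588)),cv2.COLOR_RGB2BGR)); np.savez(f"{c}0.npz",im=im,d=d)
    hs={"big_urchin_center":.035,"small_urchin_center":.03,"scallop_center":.028,"razor_clam_center":.0225,"big_round_dish":.005,"small_round_dish":.005,"square_dish":.005,"long_dish":.005,"empty_urchin_center":.026,"empty_razor_center":.0195}
    for n,z in hs.items():
        for r in landmark_of(c,n)[:4]:
            v,u=r["position"];print(n,round(r["conf"],2),np.round([u,v]),np.round(on_z(p,u,v,z),3) )
o=status.get_obs();print(o)
E
```

```text
top {'vfov': 46.39927650598761, 'cx': 283.07857561931814, 'cy': 213.5423165241914, 'eye': array([ 0.49045644, -0.01693324,  1.05576684]), 'attitude': array([  2.000429  ,   1.65950849, -90.66776302])}
big_urchin_center 0.76 [375. 165.] [ 0.625 -0.181  0.035]
small_urchin_center 0.73 [318. 106.] [ 0.752 -0.064  0.03 ]
small_urchin_center 0.62 [324. 172.] [ 0.613 -0.074  0.03 ]
scallop_center 0.84 [435. 228.] [ 0.494 -0.304  0.028]
scallop_center 0.62 [378. 312.] [ 0.32  -0.183  0.028]
razor_clam_center 0.89 [436. 164.] [ 0.627 -0.31   0.022]
big_round_dish 0.78 [232. 187.] [0.586 0.122 0.005]
small_round_dish 0.83 [166. 236.] [0.482 0.267 0.005]
small_round_dish 0.32 [330. 237.] [ 0.475 -0.087  0.005]
small_round_dish 0.23 [166. 188.] [0.586 0.266 0.005]
square_dish 0.89 [166. 187.] [0.589 0.267 0.005]
long_dish 0.62 [233. 231.] [0.492 0.121 0.005]
long_dish 0.24 [163. 186.] [0.591 0.273 0.005]
empty_urchin_center 0.85 [383. 236.] [ 0.478 -0.195  0.026]
empty_urchin_center 0.33 [167. 186.] [0.589 0.259 0.026]
empty_razor_center 0.92 [329. 241.] [ 0.469 -0.083  0.02 ]
scene {'vfov': 49
[... 905 characters left out ...]
  0.019]
{'time_s': 1.1, 'qpos': array([-76.08266198,  18.39164906,  -4.01675722,  83.10709409,
         1.29595993,  78.54338072,  -3.26072001]), 'joint_velocities': array([ 0.04356223, -0.06553986, -0.0272083 ,  0.09047868,  0.01742101,
        0.00618367,  0.03702122]), 'effort': array([-9.29757562e-06, -4.91106319e+01, -4.03147079e-01, -3.12778759e+01,
       -6.37101545e-02,  3.38869204e-02,  5.28724456e-06]), 'tool_pos': array([0.14744492, 0.6330551 , 0.40479375]), 'tool_rot': array([ 1.79996417e+02, -3.06857919e-03,  7.68915423e+01]), 'force': array([0.23876558, 0.03341581, 0.39590982]), 'wrist_torque': array([-0.02358435,  0.01286304,  0.06257813]), 'grip_width': 0.08716810406575091}
```

View top.

View pics/top0.png

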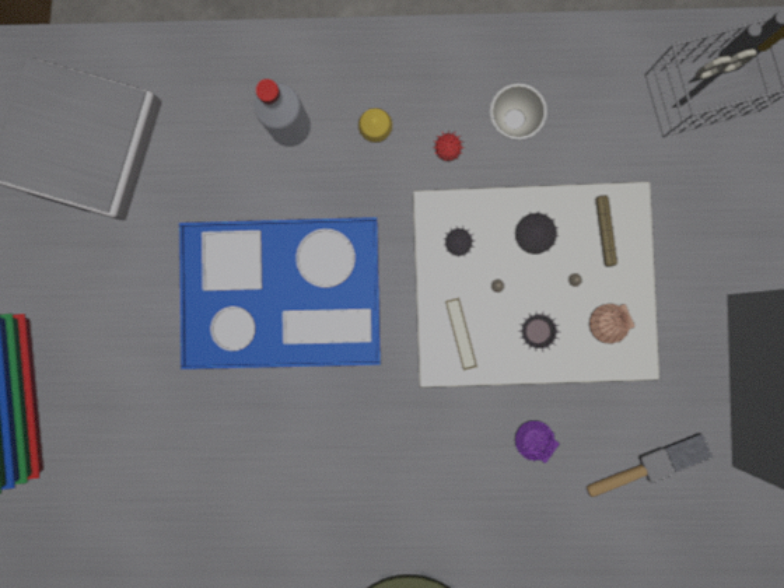

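View pics/scene0.png

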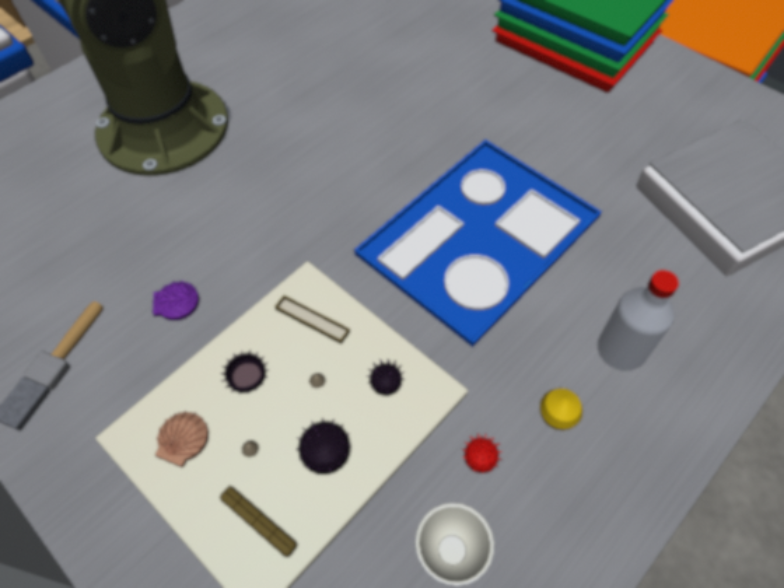

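The top picture (784-wide pixels) shows the blue tray with its dishes: square (231,260), big round (325,258), small round (232,328) and long (326,327). On the board lie the small urchin (459,241), big urchin (536,233), razor clam (606,231), scallop (610,323), emptied cup (539,331) and emptied trough (461,334). The look-alikes are the red urchin (448,146) and the purple scallop (535,440), both off the board. The dark urchin and the pink scallop on the board fit the description. Next I'll measure them with masks and depth, and make one enlarged crop.

```bash
cat > m.py <<'E'
from h import *
def cloud(c,d):
    p=cams.camera_params(c);v,u=np.mgrid[0:420,0:560]
    f=210/np.tan(np.radians(p["vfov"])/2)
    P=np.stack([(u-p["cx"])/f*d,-(v-p["cy"])/f*d,-d],-1)
    return P@att(p).T+np.array(p["eye"])
def meas(c,d,n,zlo,zhi):
    W=cloud(c,d)
    for r in outline_of(c,n)[:3]:
        m=r["pixels"]; P=W[m&(d>0)]
        # rays of the mask centre intersected at zmid, plus min area rect in world
        vv,uu=np.nonzero(m); p=cams.camera_params(c)
        zz=(zlo+zhi)/2
        q=np.array([on_z(p,u,v,zz)[:2] for u,v in zip(uu,vv)],np.float32)
        (cx,cy),(w,h),a=cv2.minAreaRect(q*1000)
        print(c,n,round(r["conf"],2),"box",np.round(r["box"]),"rect",np.round([cx,cy,w,h,a],1),"cen",np.round(q.mean(0)*1000,1),"cloudmed",np.round(np.median(P,0)*1000,1),"zmax",round(np.percentile(P[:,2],95)*1000,1))
E
python3 - <<'E'
from m import *
for c in("top","scene"):
    im,d=cams.read_camera(c)
    for n,lo,hi in [("big_urchin_center",.015+.015,.041),("small_urchin_center",.026,.035),("scallop_center",.023,.033),("razor_clam_center",.02,.03),("big_round_dish",.012,.012),("small_round_dish",.012,.012),("square_dish",.012,.012),("long_dish",.012,.012)]:
        meas(c,d,n,lo,hi)
    if c=="top": cv2.imwrite("pics/crop.png",cv2.cvtColor(cv2.resize(im[125:330,290:480],None,fx=2.9,fy=2.9),cv2.COLOR_RGB2BGR))
W=cloud("top",np.load("top0.npz")["d"])
for v,u in [(200,310),(260,150),(225,150),(190,400),(75,197),(330,300)]: print(u,v,np.round(W[v,u]*1000))
print("tray zmax",np.round(np.percentile(W[155:265,128:273,2],[50,90,98,100])*1000))
E
```

```text
top big_urchin_center 0.93 box [367. 152. 400. 184.] rect [ 621.7 -197.8   60.    60.5   89.1] cen [ 622.3 -197. ] cloudmed [ 620.4 -194.3   49.8] zmax 55.0
top small_urchin_center 0.72 box [371. 222. 400. 250.] rect [ 477.2 -200.1   51.7   54.    89. ] cen [ 476.8 -199.6] cloudmed [ 477.  -200.8   22.4] zmax 36.8
top small_urchin_center 0.56 box [308.  95. 329. 115.] rect [753.4 -68.1  37.9  40.4  89.1] cen [753.4 -68.3] cloudmed [754.5 -68.4  26.1] zmax 30.8
top small_urchin_center 0.52 box [321. 162. 339. 183.] rect [610.4 -82.8  41.8  42.1  89.1] cen [611.  -82.5] cloudmed [609.6 -82.   40.9] zmax 45.5
top scallop_center 0.65 box [419. 217. 452. 247.] rect [ 486.4 -306.1   64.    58.2   89.3] cen [ 487.8 -304.9] cloudmed [ 488.2 -302.2   36.5] zmax 41.3
top scallop_center 0.59 box [367. 300. 398. 327.] rect [ 313.7 -191.2   62.3   57.2   44.2] cen [ 314.4 -190.8] cloudmed [ 313.1 -191.3   21.6] zmax 26.5
top razor_clam_center 0.75 box [427. 140. 437. 192.] rect [ 625.4 -302.2  109.    23.2    6.7] cen [ 625.1 -302.7] cloudmed [ 625.  -301.7   27.2] zmax 31.3
top big_round_dish 0.
[... 2139 characters left out ...]
-82.8 113.1  26.3  14.2] cen [470.7 -82.7] cloudmed [475.3 -85.   18.5] zmax 24.3
scene small_round_dish 0.97 box [329. 122. 361. 146.] rect [486.9 262.   63.4  69.4  38.6] cen [487.6 261.6] cloudmed [485.4 264.5   7.8] zmax 11.8
scene square_dish 0.9 box [354. 134. 414. 182.] rect [591.  262.3  91.4  97.    0.7] cen [591.8 261.3] cloudmed [590.4 264.3   7.6] zmax 11.6
scene long_dish 0.91 box [274. 147. 331. 196.] rect [489.  116.8  53.1 134.2   3. ] cen [489.1 115.9] cloudmed [487.3 118.4   7.6] zmax 11.8
310 200 [555. -45.  15.]
150 260 [431. 301.   5.]
150 225 [506. 301.   5.]
400 190 [ 574. -236.   13.]
197 75 [789. 170. 138.]
300 330 [278. -20.  -1.]
tray zmax [   5.   11.   14. 1056.]
```

View pics/crop.png

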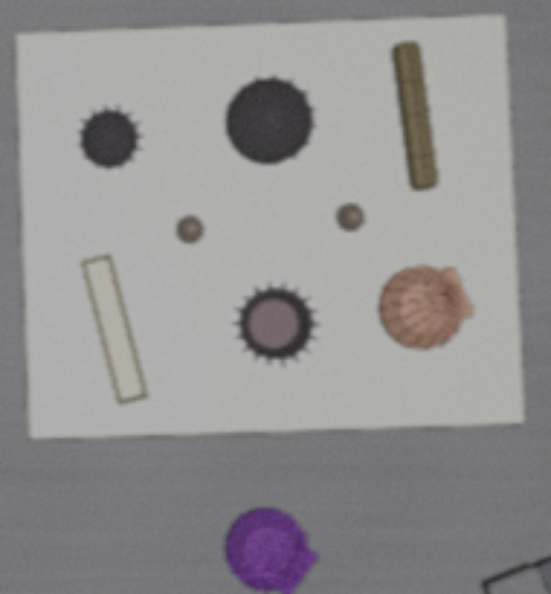

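The dark urchins at crop (110,138) and (269,121), the pink scallop at (421,308) and the closed brown bar at (415,115) are the wanted ones. The crop also confirms the trough (114,330) and cup (276,323) as the shells to leave. The purple scallop lies off the board and the red urchin is outside the crop. I'm starting with the razor clam.

{"method": "jog_arm", "body": {
  "rows": [
    [0,0,0,0,0,0,-6.5],
    [0,0,0,0,0,0,-6.5],
    [0,0,0,0,0,0,-6.5],
    [0,-0.032,0.0255,0,0,0,0],
    [0,-0.032,0.0255,0,0,0,0],
    [0,-0.032,0.0255,0,0,0,0],
    [0,-0.032,0.0255,0,0,0,0],
    [0,-0.032,0.0255,0,0,0,0],
    [0,-0.032,0.0255,0,0,0,0],
    [0,-0.032,0.0255,0,0,0,0],
    [0,-0.032,0.0255,0,0,0,0],
    [0,-0.032,0.0255,0,0,0,0]
  ],
  "grip_force": 20
}}

```text
time_s: 3.0
tool_pos: [0.4087, 0.3707, 0.4052]
tool_rot: [180.0, -0.0, 96.4]
force: [0.1, 0.3, 0.1]
grip_width: 0.0868
```

{"method": "jog_arm", "body": {
  "rows": [
    [0,-0.032,0.0255,0,0,0,0],
    [0,-0.032,0.0255,0,0,0,0],
    [0,-0.032,0.0255,0,0,0,0],
    [0,-0.032,0.0255,0,0,0,0],
    [0,-0.032,0.0255,0,0,0,0],
    [0,-0.032,0.0255,0,0,0,0],
    [0,-0.04,0,0,0,0,0],
    [0,-0.04,0,0.005,0,0,0],
    [0,-0.04,0,0.01,0,0,0],
    [0,-0.04,0,0.01,0,0,0],
    [0,-0.04,0,0.01,0,0,0],
    [0,-0.04,0,0.01,0,0,0]
  ]
}}

```text
time_s: 4.0
tool_pos: [0.6076, -0.0417, 0.3597]
tool_rot: [179.9, -0.0, 96.4]
force: [0.4, 0.3, -0.4]
grip_width: 0.0867
```

{"method": "jog_arm", "body": {
  "rows": [
    [0,-0.037,-0.0015,0.01,0,0,0],
    [0,-0.037,-0.0015,0.01,0,0,0],
    [0,-0.037,-0.0015,0.01,0,0,0],
    [0,-0.037,-0.0015,0.01,0,0,0],
    [0,-0.037,-0.0015,0.01,0,0,0],
    [0,-0.037,-0.0015,0.01,0,0,0],
    [0,-0.037,-0.0015,0.01,0,0,0],
    [0,0,0,0.02,0,0,0],
    [0,0,0,0.02,0,0,0],
    [0,0,0,0,0,0,0],
    [0,0,0,0,0,0,0]
  ]
}}

```text
time_s: 4.92
tool_pos: [0.6259, -0.2977, 0.2485]
tool_rot: [-179.9, -0.1, 96.4]
force: [0.8, 0.7, 0.8]
grip_width: 0.0873
```

```bash
cat > go.py <<'E'
import sys; from h import *
x,y,z,yaw=map(float,sys.argv[1:])
o=status.get_obs(); r=R.from_euler('xyz',o["tool_rot"],degrees=True)
print("t",round(o["time_s"],2),"pos",np.round(o["tool_pos"],4),"rot",np.round(o["tool_rot"],1),"q",np.round(o["qpos"]))
w=np.array([x,y,z])-o["tool_pos"]
print("shift now",np.round(r.apply(w,inverse=True),4)," if yawed first",np.round(R.from_euler('xyz',[180,0,yaw],degrees=True).apply(w,inverse=True),4),"turn z",round(o["tool_rot"][2]-yaw,1))
E
python3 go.py .6255 -.303 .2025 96.4
python3 - <<'E'
from h import *
im,d=cams.read_camera("wrist");cv2.imwrite("pics/w1.png",im[:,:,::-1])
E
```

```text
t 4.92 pos [ 0.6259 -0.2977  0.2485] rot [-1.799e+02 -1.000e-01  9.640e+01] q [  3.  32.  28.  87. -16.  65. 130.]
shift now [-0.0052 -0.0009  0.046 ]  if yawed first [-0.0052 -0.001   0.046 ] turn z 0.0
```

View pics/w1.png

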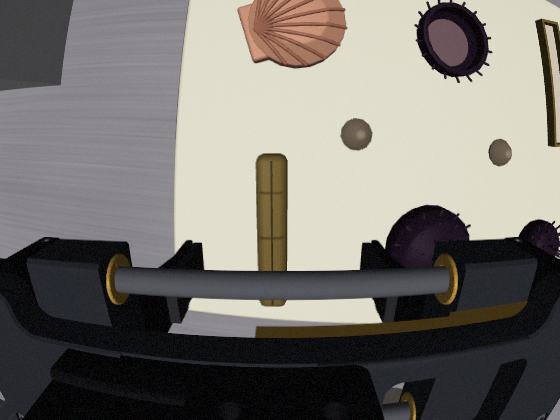

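The wrist view shows the clam (272,230) parallel to the pads and nearly centred between the fingers. I'll descend and grip.

{"method": "jog_arm", "body": {
  "rows": [
    [0,-0.005,-0.001,0.016,0,0,0],
    [0,0,0,0.016,0,0,0],
    [0,0,0,0.014,0,0,0],
    [0,0,0,0,0,0,0],
    [1,0,0,0,0,0,0],
    [1,0,0,0,0,0,0],
    [1,0,0,0,0,0,0],
    [1,0,0,0,0,0,0],
    [1,0,0,0,0,0,0],
    [1,0,0,0,0,0,0],
    [1,0,0,0,0,0,0],
    [1,0,0,0,0,0,0]
  ]
}}

```text
time_s: 5.97
tool_pos: [0.6257, -0.3035, 0.2039]
tool_rot: [180.0, 0.0, 96.4]
force: [-0.1, -0.2, -0.5]
grip_width: 0.042
```

{"method": "jog_arm", "body": {
  "rows": [
    [1,0,0,0,0,0,0],
    [1,0,0,-0.02,0,0,0],
    [1,0,0,-0.03,0,0,0],
    [1,0,0,-0.03,0,0,0]
  ]
}}

```text
time_s: 6.3
tool_pos: [0.6252, -0.3032, 0.2834]
tool_rot: [-179.9, -0.1, 96.4]
force: [1.5, -0.6, 0.3]
grip_width: 0.0151
```

```bash
python3 go.py .4885 .119 .24 0
```

```text
t 6.3 pos [ 0.6252 -0.3032  0.2834] rot [-1.799e+02 -1.000e-01  9.640e+01] q [  3.  30.  29.  85. -15.  69. 130.]
shift now [ 0.4347 -0.0888  0.0441]  if yawed first [-0.1367 -0.4222  0.0434] turn z 96.4
```

I lifted before the fingers had closed, and the opening of 15 mm shows the clam wasn't held. I'll check that it hasn't moved, reopen partly and wait longer this time.

{"method": "jog_arm", "body": {
  "rows": [
    [0.4,0,0,0,0,0,0],
    [0.4,0,0,0,0,0,0],
    [0.4,0,0,0,0,0,0],
    [0.4,0,0,0,0,0,0],
    [0.4,0,0,0,0,0,0],
    [0.4,0,0,0,0,0,0]
  ]
}}

```text
time_s: 6.8
tool_pos: [0.6254, -0.3033, 0.2824]
tool_rot: [-179.9, -0.1, 96.4]
force: [-0.3, 0.9, -0.0]
grip_width: 0.0466
```

```bash
python3 - <<'E'
from h import *
im,d=cams.read_camera("wrist");cv2.imwrite("pics/w2.png",im[:,:,::-1])
E
python3 go.py .6255 -.303 .2025 96.4
```

```text
t 6.85 pos [ 0.6255 -0.3034  0.2826] rot [-179.9   -0.    96.4] q [  3.  30.  29.  85. -15.  69. 130.]
shift now [0.0003 0.0002 0.0801]  if yawed first [0.0003 0.0001 0.0801] turn z -0.0
```

View pics/w2.png

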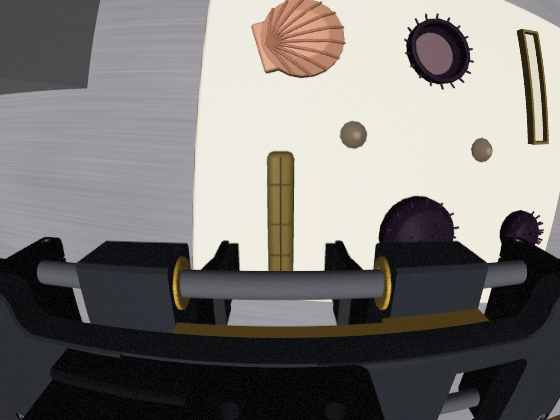

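The clam (281,210) hasn't moved and is centred between the half-open fingers. I'll descend and close with a longer wait.

{"method": "jog_arm", "body": {
  "rows": [
    [0.4,0,0,0.03,0,0,0],
    [0.4,0,0,0.03,0,0,0],
    [0.4,0,0,0.02,0,0,0],
    [0.4,0,0,0,0,0,0],
    [1,0,0,0,0,0,0],
    [1,0,0,0,0,0,0],
    [1,0,0,0,0,0,0],
    [1,0,0,0,0,0,0],
    [1,0,0,0,0,0,0],
    [1,0,0,0,0,0,0],
    [1,0,0,0,0,0,0],
    [1,0,0,0,0,0,0]
  ]
}}

```text
time_s: 7.85
tool_pos: [0.6258, -0.3036, 0.2044]
tool_rot: [180.0, 0.0, 96.4]
force: [-0.9, 1.0, 3.8]
grip_width: 0.0196
```

{"method": "jog_arm", "body": {
  "rows": [
    [1,0,0,0,0,0,0],
    [1,0,0,0,0,0,0],
    [1,0,0,0,0,0,0]
  ]
}}

```text
time_s: 8.1
tool_pos: [0.6259, -0.3035, 0.2044]
tool_rot: [180.0, 0.0, 96.4]
force: [-1.6, 0.5, 5.4]
grip_width: 0.0197
```

{"method": "jog_arm", "body": {
  "rows": [
    [1,0,0,-0.005,0,0,0],
    [1,0,0,-0.02,0,0,0],
    [1,0,0,-0.03,0,0,0],
    [1,0,0,-0.02,0,0,6.9],
    [1,0,0,0,0,0,6.9],
    [1,0,0,0,0,0,6.9],
    [1,0,0,0,0,0,6.9],
    [1,0,0,0,0,0,6.9],
    [1,0,0,0,0,0,6.9],
    [1,0,0,0,0,0,6.9],
    [1,0,0,0,0,0,6.9]
  ],
  "grip_force": 30
}}

```text
time_s: 9.02
tool_pos: [0.6255, -0.3033, 0.2781]
tool_rot: [-180.0, 0.0, 40.9]
force: [-0.3, 0.9, 0.0]
grip_width: 0.0199
```

{"method": "jog_arm", "body": {
  "rows": [
    [1,0,0,0,0,0,6.9],
    [1,0,0,0,0,0,6.9],
    [1,0,0,0,0,0,6.9],
    [1,0,0,0,0,0,6.9],
    [1,0,0,0,0,0,6.9],
    [1,0,0,0,0,0,6.7],
    [1,0,-0.036,0,0,0,0],
    [1,0,-0.036,0,0,0,0],
    [1,0,-0.036,0,0,0,0]
  ]
}}

```text
time_s: 9.77
tool_pos: [0.6251, -0.1949, 0.2781]
tool_rot: [180.0, 0.1, -0.1]
force: [0.2, 0.9, -0.7]
grip_width: 0.0197
```

```bash
python3 go.py .4885 .119 .205 0
```

```text
t 9.77 pos [ 0.6251 -0.1949  0.2781] rot [ 1.8e+02  1.0e-01 -1.0e-01] q [-22.  31.  49.  92. -25.  68.  33.]
shift now [-0.1373 -0.3136  0.0731]  if yawed first [-0.1366 -0.3139  0.0731] turn z -0.1
```

{"method": "jog_arm", "body": {
  "rows": [
    [1,-0.015,-0.035,0,0,0,0],
    [1,-0.015,-0.035,0,0,0,0],
    [1,-0.015,-0.035,0,0,0,0],
    [1,-0.015,-0.035,0,0,0,0],
    [1,-0.015,-0.035,0,0,0,0],
    [1,-0.015,-0.035,0,0,0,0],
    [1,-0.015,-0.035,0,0,0,0],
    [1,-0.015,-0.035,0,0,0,0],
    [1,-0.017,-0.034,0,0,0,0],
    [1,0,0,0.03,0,0,0],
    [1,0,0,0.025,0,0,0],
    [1,0,0,0,0,0,0]
  ]
}}

```text
time_s: 10.77
tool_pos: [0.4858, 0.1193, 0.2199]
tool_rot: [179.8, 0.4, 0.1]
force: [-0.3, -0.7, -0.7]
grip_width: 0.0198
```

```bash
python3 go.py .4885 .119 .199 0; python3 - <<'E'
from m import *
im,d=cams.read_camera("scene"); cv2.imwrite("pics/s1.png",cv2.resize(im[90:260,220:440],None,fx=3,fy=3)[:,:,::-1])
E
```

```text
t 10.77 pos [0.4858 0.1193 0.2199] rot [1.798e+02 4.000e-01 1.000e-01] q [-61.  14.  49. 117. -13.  55.  -5.]
shift now [0.0028 0.0002 0.0209]  if yawed first [0.0027 0.0003 0.0209] turn z 0.1
```

View pics/s1.png

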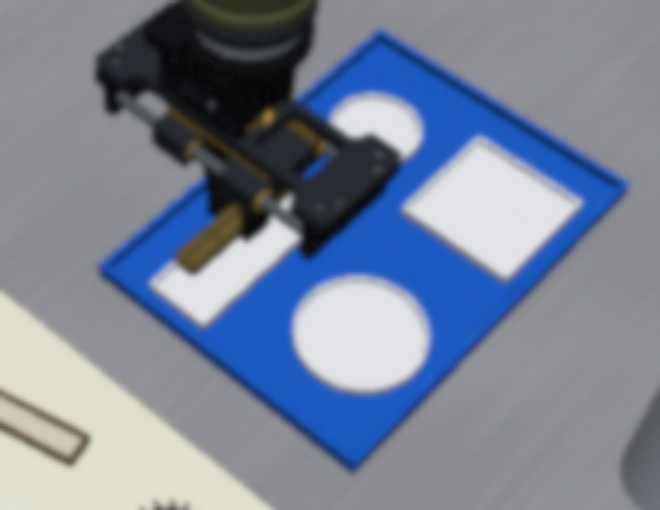

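The clam is level over the long dish, around (210,240) in the crop. I'll lower and release it.

{"method": "jog_arm", "body": {
  "rows": [
    [1,0.0025,0,0.01,0,0,0],
    [1,0,0,0.008,0,0,0],
    [1,0,0,0.003,0,0,0],
    [1,0,0,0,0,0,0],
    [1,0,0,0,0,0,0],
    [0.5,0,0,0,0,0,0],
    [0.5,0,0,0,0,0,0],
    [0.5,0,0,0,0,0,0],
    [0.4,0,0,0,0,0,0],
    [0.3,0,0,-0.01,0,0,0],
    [0.1,0,0,-0.03,0,0,0],
    [0.1,0,0,-0.03,0,0,0]
  ]
}}

```text
time_s: 11.82
tool_pos: [0.4906, 0.1181, 0.2732]
tool_rot: [179.9, 0.1, -0.1]
force: [1.0, 0.7, 0.5]
grip_width: 0.0579
```

```bash
python3 go.py .622 -.197 .204 0; python3 - <<'E'
from m import *
im,d=cams.read_camera("scene"); meas("scene",d,"razor_clam_center",.0155,.0155)
E
```

```text
t 11.82 pos [0.4906 0.1181 0.2732] rot [ 1.799e+02  1.000e-01 -1.000e-01] q [-64.   9.  51. 114.  -8.  61.  -9.]
shift now [0.1318 0.3148 0.0697]  if yawed first [0.1314 0.3151 0.0692] turn z -0.1
scene razor_clam_center 0.77 box [280. 160. 323. 193.] rect [489.2 115.5  25.3 110.5   1.3] cen [490.  110.3] cloudmed [493.8 105.8  21.4] zmax 24.5
```

The clam lies in the long dish. Next is the big urchin.

{"method": "jog_arm", "body": {
  "rows": [
    [0,0.0146,0.035,0,0,0,0],
    [0,0.0146,0.035,0,0,0,0],
    [0,0.0146,0.035,0,0,0,0],
    [0,0.0146,0.035,0,0,0,0],
    [0,0.0146,0.035,0,0,0,0],
    [0,0.0146,0.035,0,0,0,0],
    [0,0.0146,0.035,0,0,0,0],
    [0,0.0146,0.035,0,0,0,0],
    [0,0.0146,0.035,0,0,0,0],
    [0,0,0,0.005,0,0,0],
    [0,0,0,0,0,0,0]
  ]
}}

```text
time_s: 12.83
tool_pos: [0.6217, -0.1999, 0.267]
tool_rot: [179.9, 0.1, -0.3]
force: [-0.6, 1.0, -0.8]
grip_width: 0.0872
```

```bash
python3 go.py .622 -.197 .204 0; python3 - <<'E'
from m import *
im,d=cams.read_camera("wrist"); cv2.imwrite("pics/w3.png",im[:,:,::-1])
E
```

```text
t 12.83 pos [ 0.6217 -0.1999  0.267 ] rot [ 1.799e+02  1.000e-01 -3.000e-01] q [-22.  32.  50.  93. -26.  67.  34.]
shift now [ 0.0004 -0.0031  0.063 ]  if yawed first [ 0.0003 -0.0029  0.063 ] turn z -0.3
```

View pics/w3.png

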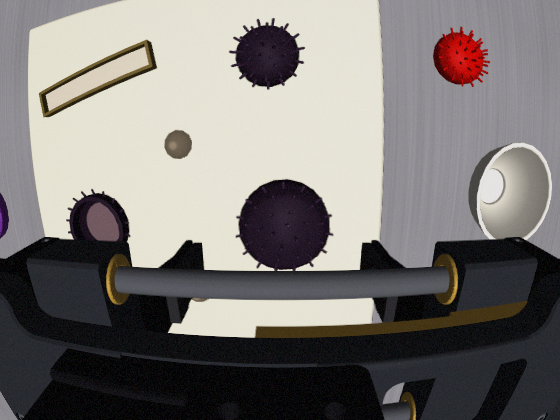

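The wrist view shows the big urchin (284,225) centred between the fingers. I'll descend and grip it.

{"method": "jog_arm", "body": {
  "rows": [
    [0,0,-0.003,0.02,0,0,0],
    [0,0,0,0.025,0,0,0],
    [0,0,0,0.018,0,0,0],
    [0,0,0,0,0,0,0],
    [1,0,0,0,0,0,0],
    [1,0,0,0,0,0,0],
    [1,0,0,0,0,0,0],
    [1,0,0,0,0,0,0],
    [1,0,0,0,0,0,0],
    [1,0,0,0,0,0,0],
    [1,0,0,0,0,0,0],
    [1,0,0,0,0,0,0]
  ],
  "grip_force": 25
}}

```text
time_s: 13.88
tool_pos: [0.623, -0.1936, 0.2059]
tool_rot: [-180.0, -0.1, -0.0]
force: [-1.0, 1.0, 6.4]
grip_width: 0.0608
```

{"method": "jog_arm", "body": {
  "rows": [
    [1,0,0,0,0,0,0],
    [1,0,0,-0.005,0,0,0],
    [1,0,0,-0.02,0,0,0],
    [1,0,0,-0.03,0,0,0],
    [1,0,0,-0.01,0,0,0]
  ]
}}

```text
time_s: 14.3
tool_pos: [0.6233, -0.1944, 0.273]
tool_rot: [179.9, -0.2, -0.0]
force: [2.0, -1.0, -0.3]
grip_width: 0.0606
```

```bash
python3 go.py .5925 .1205 .199 0
```

```text
t 14.3 pos [ 0.6233 -0.1944  0.273 ] rot [179.9  -0.2  -0. ] q [-23.  31.  51.  93. -26.  68.  34.]
shift now [-0.0312 -0.315   0.0735]  if yawed first [-0.0308 -0.3149  0.074 ] turn z -0.0
```

{"method": "jog_arm", "body": {
  "rows": [
    [1,-0.0039,-0.0397,0,0,0,0],
    [1,-0.0039,-0.0397,0,0,0,0],
    [1,-0.0039,-0.0397,0,0,0,0],
    [1,-0.0039,-0.0397,0,0,0,0],
    [1,-0.0039,-0.0397,0,0,0,0],
    [1,-0.0039,-0.0397,0,0,0,0],
    [1,-0.0039,-0.0397,0,0,0,0],
    [1,-0.0039,-0.0397,0,0,0,0],
    [1,0,0,0.03,0,0,0],
    [1,0,0,0.025,0,0,0],
    [1,0,0,0,0,0,0]
  ]
}}

```text
time_s: 15.22
tool_pos: [0.5885, 0.1254, 0.2097]
tool_rot: [179.8, 0.5, 0.1]
force: [-1.4, -0.3, -1.4]
grip_width: 0.0612
```

```bash
python3 go.py .5925 .1235 .200 0;  python3 - <<'E'
from m import *
im,d=cams.read_camera("scene"); cv2.imwrite("pics/s2.png",cv2.resize(im[90:260,220:440],None,fx=3,fy=3)[:,:,::-1]); meas("scene",d,"big_urchin_center",.0485,.0485)
E
```

```text
t 15.22 pos [0.5885 0.1254 0.2097] rot [1.798e+02 5.000e-01 1.000e-01] q [-52.  29.  47. 103. -25.  59.   5.]
shift now [0.004  0.0019 0.0096]  if yawed first [0.004  0.0019 0.0097] turn z 0.1
scene big_urchin_center 0.89 box [322. 172. 349. 207.] rect [585.5 112.   50.5  69.2  36.6] cen [587.5 109.2] cloudmed [589.1 105.7  52.9] zmax 59.4
```

View pics/s2.png

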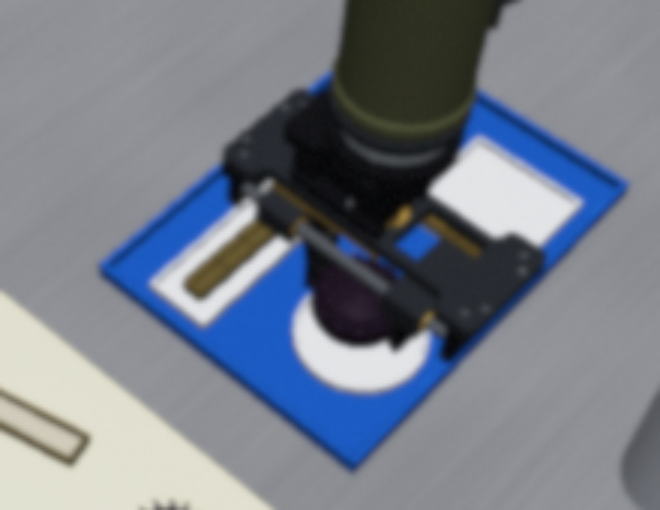

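The urchin hangs upright over the big dish, at about (355,305) in the crop. The clam is seated in its dish. I'll lower and release the urchin.

{"method": "jog_arm", "body": {
  "rows": [
    [1,0.003,0.0015,0.005,0,0,0],
    [1,0,0,0.005,0,0,0],
    [1,0,0,0,0,0,0],
    [1,0,0,0,0,0,0],
    [0.1,0,0,0,0,0,0],
    [0.1,0,0,0,0,0,0],
    [0.1,0,0,0,0,0,0],
    [0.1,0,0,0,0,0,0],
    [0,0,0,-0.02,0,0,0],
    [0,0,0,-0.03,0,0,0],
    [0,0,0,-0.03,0,0,0]
  ]
}}

```text
time_s: 16.23
tool_pos: [0.594, 0.1225, 0.285]
tool_rot: [179.9, 0.1, -0.0]
force: [0.4, 0.9, 1.2]
grip_width: 0.0853
```

```bash
python3 go.py .6105 -.082 .204 0; python3 - <<'E'
from m import *
im,d=cams.read_camera("scene"); meas("scene",d,"big_urchin_center",.0285,.0285)
E
```

```text
t 16.23 pos [0.594  0.1225 0.285 ] rot [ 1.799e+02  1.000e-01 -0.000e+00] q [-55.  24.  51.  99. -20.  66.   2.]
shift now [0.0168 0.2044 0.0812]  if yawed first [0.0165 0.2045 0.081 ] turn z -0.0
scene big_urchin_center 0.97 box [323. 178. 360. 212.] rect [593.  119.2  60.5  71.2  40.9] cen [593.4 118.6] cloudmed [598.4 110.7  42.6] zmax 48.3
```

The big urchin is seated, with its top at 48 mm as expected. Now the small urchin.

{"method": "jog_arm", "body": {
  "rows": [
    [0.1,0.003,0.034,0,0,0,0],
    [0.1,0.003,0.034,0,0,0,0],
    [0.1,0.003,0.034,0,0,0,0],
    [0.2,0.003,0.034,0,0,0,0],
    [0.2,0.003,0.034,0,0,0,0],
    [0.2,0.002,0.034,0,0,0,0],
    [0.2,0,0,0.02,0,0,0],
    [0.2,0,0,0,0,0,0]
  ]
}}

```text
time_s: 17.0
tool_pos: [0.6098, -0.0845, 0.2622]
tool_rot: [179.9, 0.2, -0.3]
force: [-0.4, 1.0, -0.8]
grip_width: 0.0702
```

```bash
python3 go.py .6105 -.082 .204 0; python3 - <<'E'
from m import *
im,d=cams.read_camera("wrist"); cv2.imwrite("pics/w4.png",im[:,:,::-1])
E
```

```text
t 17.0 pos [ 0.6098 -0.0845  0.2622] rot [179.9   0.2  -0.3] q [-35.  28.  52.  99. -24.  65.  23.]
shift now [ 0.0009 -0.0025  0.0582]  if yawed first [ 0.0007 -0.0025  0.0582] turn z -0.3
```

View pics/w4.png

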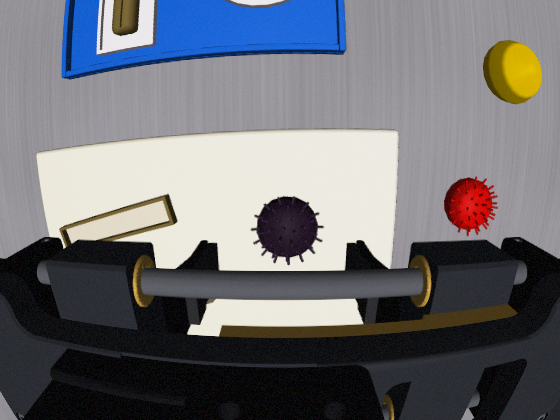

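The dark small urchin (287,227) is centred between the fingers, and the red look-alike (470,206) is well clear. I'll grip it.

{"method": "jog_arm", "body": {
  "rows": [
    [0.2,0,0,0.02,0,0,0],
    [0.2,0,0,0.02,0,0,0],
    [0.2,0,0,0.018,0,0,0],
    [0.2,0,0,0,0,0,0],
    [1,0,0,0,0,0,0],
    [1,0,0,0,0,0,0],
    [1,0,0,0,0,0,0],
    [1,0,0,0,0,0,0],
    [1,0,0,0,0,0,0],
    [1,0,0,0,0,0,0],
    [1,0,0,0,0,0,0],
    [1,0,0,0,0,0,0]
  ],
  "grip_force": 20
}}

```text
time_s: 18.05
tool_pos: [0.6118, -0.0815, 0.2076]
tool_rot: [-180.0, -0.1, -0.0]
force: [-1.3, 0.8, 5.9]
grip_width: 0.0408
```

{"method": "jog_arm", "body": {
  "rows": [
    [1,0,0,0,0,0,0],
    [1,0,0,-0.005,0,0,0],
    [1,0,0,-0.02,0,0,0],
    [1,0,0,-0.03,0,0,0],
    [1,0,0,-0.03,0,0,0],
    [1,0,0,0,0,0,0]
  ]
}}

```text
time_s: 18.55
tool_pos: [0.6132, -0.0827, 0.2974]
tool_rot: [180.0, -0.5, -0.0]
force: [1.1, -0.8, 1.1]
grip_width: 0.0407
```

```bash
python3 go.py .487 .263 .2 0
```

```text
t 18.55 pos [ 0.6132 -0.0827  0.2974] rot [180.   -0.5  -0. ] q [-36.  26.  53.  97. -22.  68.  22.]
shift now [-0.1273 -0.3456  0.0962]  if yawed first [-0.1262 -0.3457  0.0974] turn z -0.0
```

{"method": "jog_arm", "body": {
  "rows": [
    [1,-0.014,-0.0384,0,0,0,0],
    [1,-0.014,-0.0384,0,0,0,0],
    [1,-0.014,-0.0384,0,0,0,0],
    [1,-0.014,-0.0384,0,0,0,0],
    [1,-0.014,-0.0384,0,0,0,0],
    [1,-0.014,-0.0384,0,0,0,0],
    [1,-0.014,-0.0384,0,0,0,0],
    [1,-0.014,-0.0384,0,0,0,0],
    [1,-0.014,-0.0384,0,0,0,0],
    [1,0,0,0.04,0,0,0],
    [1,0,0,0.03,0,0,0],
    [1,0,0,0,0,0,0]
  ]
}}

```text
time_s: 19.55
tool_pos: [0.4819, 0.2641, 0.2162]
tool_rot: [179.6, 0.5, 0.1]
force: [-0.9, -0.9, -1.1]
grip_width: 0.0406
```

{"method": "jog_arm", "body": {
  "rows": [
    [1,0,0,0,0,0,0],
    [1,0,0,0,0,0,0]
  ]
}}

```text
time_s: 19.72
tool_pos: [0.4865, 0.2635, 0.223]
tool_rot: [-180.0, -0.1, -0.1]
force: [0.1, -0.4, 0.2]
grip_width: 0.0411
```

```bash
python3 go.py .487 .263 .2015 0
```

```text
t 19.72 pos [0.4865 0.2635 0.223 ] rot [-1.8e+02 -1.0e-01 -1.0e-01] q [-72.  21.  47. 110. -18.  57. -16.]
shift now [0.0005 0.0005 0.0215]  if yawed first [0.0005 0.0005 0.0215] turn z -0.1
```

{"method": "jog_arm", "body": {
  "rows": [
    [1,0,0,0.01,0,0,0],
    [1,0,0,0.008,0,0,0],
    [1,0,0,0.003,0,0,0],
    [1,0,0,0,0,0,0],
    [1,0,0,0,0,0,0],
    [0.3,0,0,0,0,0,0],
    [0.3,0,0,0,0,0,0],
    [0.3,0,0,0,0,0,0],
    [0.3,0,0,0,0,0,0],
    [0.2,0,0,-0.02,0,0,0],
    [0,0,0,-0.03,0,0,0],
    [0,0,0,-0.03,0,0,0]
  ]
}}

```text
time_s: 20.72
tool_pos: [0.485, 0.2639, 0.281]
tool_rot: [179.9, 0.1, -0.0]
force: [1.1, 1.3, 0.9]
grip_width: 0.0734
```

```bash
python3 go.py .487 -.3035 .28 23; python3 - <<'E'
from m import *
im,d=cams.read_camera("scene"); meas("scene",d,"small_urchin_center",.0235,.0235)
im,d=cams.read_camera("top"); meas("top",d,"scallop_center",.028,.028);cv2.imwrite("pics/sc.png",cv2.resize(im[205:260,405:470],None,fx=8,fy=8,interpolation=cv2.INTER_CUBIC)[:,:,::-1])
E
```

```text
t 20.72 pos [0.485  0.2639 0.281 ] rot [ 1.799e+02  1.000e-01 -0.000e+00] q [-75.  16.  50. 107. -14.  63. -19.]
shift now [0.0023 0.5674 0.0021]  if yawed first [-0.2199  0.5231  0.001 ] turn z -23.0
scene small_urchin_center 0.91 box [331. 313. 355. 338.] rect [758.4 -71.3  43.1  41.2  86.7] cen [759.  -71.9] cloudmed [759.7 -73.2  26.2] zmax 31.2
scene small_urchin_center 0.88 box [336. 121. 352. 140.] rect [483.3 263.2  38.9  52.6  40.2] cen [483.4 261.7] cloudmed [488.3 254.2  33.3] zmax 38.9
top scallop_center 0.85 box [421. 218. 454. 245.] rect [ 486.4 -306.1   64.    58.2   89.3] cen [ 487.7 -305.4] cloudmed [ 488.2 -302.9   36.1] zmax 41.2
top scallop_center 0.56 box [370. 299. 398. 327.] rect [ 313.2 -191.7   63.7   57.2   44.2] cen [ 314.  -191.3] cloudmed [ 313.  -192.5   21.4] zmax 26.3
```

View pics/sc.png

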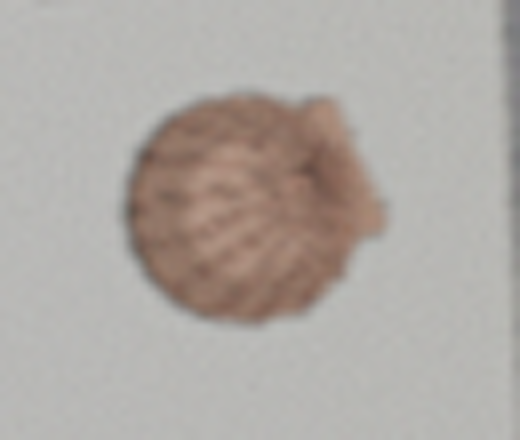

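Small urchin: the top at 39 mm means it's seated, about 4 mm off centre by the scene camera. In the enlarged view the pink scallop's round is centred at (243,208) with its ears to the upper right, so the grip axis is at 23°.

{"method": "jog_arm", "body": {
  "rows": [
    [0,0,0,0,0,0,-5.8],
    [0,0,0,0,0,0,-5.8],
    [0,0,0,0,0,0,-5.8],
    [0,0,0,0,0,0,-5.8],
    [0,-0.0157,0.0374,0,0,0,0],
    [0,-0.0157,0.0374,0,0,0,0],
    [0,-0.0157,0.0374,0,0,0,0],
    [0,-0.0157,0.0374,0,0,0,0],
    [0,-0.0157,0.0374,0,0,0,0],
    [0,-0.0157,0.0374,0,0,0,0],
    [0,-0.0157,0.0374,0,0,0,0],
    [0,-0.0157,0.0374,0,0,0,0]
  ]
}}

```text
time_s: 21.92
tool_pos: [0.4867, -0.0619, 0.2797]
tool_rot: [-179.9, 0.1, 23.2]
force: [1.0, 0.5, 0.6]
grip_width: 0.0869
```

{"method": "jog_arm", "body": {
  "rows": [
    [0,-0.0157,0.0374,0,0,0,0],
    [0,-0.0157,0.0374,0,0,0,0],
    [0,-0.0157,0.0374,0,0,0,0],
    [0,-0.0157,0.0374,0,0,0,0],
    [0,-0.0157,0.0374,0,0,0,0],
    [0,0,0,0,0,0,0],
    [0,0,0,0,0,0,0],
    [0,0,0,0,0,0,0]
  ]
}}

```text
time_s: 22.58
tool_pos: [0.4888, -0.2627, 0.2794]
tool_rot: [-179.9, 0.1, 23.1]
force: [1.5, 0.3, 0.6]
grip_width: 0.087
```

```bash
python3 go.py .4875 -.3035 .203 23.3; python3 - <<'E'
from m import *
im,d=cams.read_camera("wrist"); cv2.imwrite("pics/w5.png",im[:,:,::-1])
E
```

```text
t 22.58 pos [ 0.4888 -0.2627  0.2794] rot [-1.799e+02  1.000e-01  2.310e+01] q [-25.  20.  60. 107. -20.  64.  65.]
shift now [-0.0171  0.0371  0.0764]  if yawed first [-0.0173  0.0369  0.0764] turn z -0.2
```

View pics/w5.png

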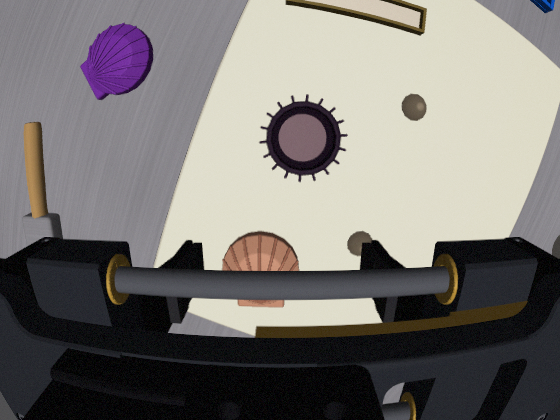

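The wrist view shows the scallop (260,265) squarely aligned between the fingers, its hinge towards the tool side. The pebble (360,243) is near the right finger, so I'll partly close before descending.

{"method": "jog_arm", "body": {
  "rows": [
    [0.12,-0.017,0.037,0,0,0,0],
    [0.12,0,0,0,0,0,0],
    [0.12,0,0,0.03,0,0,0],
    [0.12,0,0,0.03,0,0,0],
    [0.12,0,0,0,0,0,0],
    [0.12,0,0,0,0,0,0]
  ]
}}

```text
time_s: 23.13
tool_pos: [0.4885, -0.3013, 0.2195]
tool_rot: [-179.8, 0.1, 23.4]
force: [0.8, -1.0, 1.3]
grip_width: 0.0766
```

```bash
python3 go.py .4875 -.3035 .203 23.3
```

```text
t 23.13 pos [ 0.4885 -0.3013  0.2195] rot [-1.798e+02  1.000e-01  2.340e+01] q [-16.  28.  56. 107. -26.  60.  74.]
shift now [-0.0017  0.0017  0.0165]  if yawed first [-0.0017  0.0016  0.0165] turn z 0.1
```

{"method": "jog_arm", "body": {
  "rows": [
    [0.12,-0.0015,0.0015,0.01,0,0,0],
    [0.12,0,0,0.007,0,0,0],
    [0.12,0,0,0,0,0,0],
    [1,0,0,0,0,0,0],
    [1,0,0,0,0,0,0],
    [1,0,0,0,0,0,0],
    [1,0,0,0,0,0,0],
    [1,0,0,0,0,0,0],
    [1,0,0,0,0,0,0],
    [1,0,0,0,0,0,0],
    [1,0,0,0,0,0,0]
  ],
  "grip_force": 25
}}

```text
time_s: 24.05
tool_pos: [0.4877, -0.3059, 0.2042]
tool_rot: [180.0, -0.0, 23.2]
force: [-0.6, 1.4, 4.7]
grip_width: 0.0586
```

{"method": "jog_arm", "body": {
  "rows": [
    [1,0,0,0,0,0,0],
    [1,0,0,-0.005,0,0,0],
    [1,0,0,-0.02,0,0,0],
    [1,0,0,-0.03,0,0,0],
    [1,0,0,-0.03,0,0,0],
    [1,0,0,0,0,0,0]
  ]
}}

```text
time_s: 24.55
tool_pos: [0.4885, -0.3075, 0.2937]
tool_rot: [179.7, -0.3, 23.2]
force: [1.1, -1.9, -1.3]
grip_width: 0.0587
```

```bash
python3 go.py .591 .265 .28 0
```

```text
t 24.55 pos [ 0.4885 -0.3075  0.2937] rot [179.7  -0.3  23.2] q [-20.  22.  60. 103. -21.  66.  70.]
shift now [ 0.3193 -0.4862  0.0125]  if yawed first [ 0.1025 -0.5725  0.0137] turn z 23.2
```

{"method": "jog_arm", "body": {
  "rows": [
    [1,0.0213,-0.0324,0,0,0,0],
    [1,0.0213,-0.0324,0,0,0,0],
    [1,0.0213,-0.0324,0,0,0,0],
    [1,0.0213,-0.0324,0,0,0,0],
    [1,0.0213,-0.0324,0,0,0,0],
    [1,0.0213,-0.0324,0,0,0,0],
    [1,0.0213,-0.0324,0,0,0,0],
    [1,0.0213,-0.0324,0,0,0,0],
    [1,0.0213,-0.0324,0,0,0,0],
    [1,0.0213,-0.0324,0,0,0,0]
  ]
}}

```text
time_s: 25.38
tool_pos: [0.5551, 0.0779, 0.2881]
tool_rot: [-180.0, 0.1, 23.2]
force: [1.1, -0.9, -0.3]
grip_width: 0.0585
```

{"method": "jog_arm", "body": {
  "rows": [
    [1,0.0213,-0.0324,0,0,0,0],
    [1,0.0213,-0.0324,0,0,0,0],
    [1,0.0213,-0.0324,0,0,0,0],
    [1,0.0213,-0.0324,0,0,0,0],
    [1,0.0213,-0.0324,0,0,0,0],
    [1,0,0,0.03,0,0,0],
    [1,0,0,0.03,0,0,0],
    [1,0,0,0,0,0,0],
    [1,0,0,0,0,0,0],
    [1,0,0,0,0,0,0]
  ]
}}

```text
time_s: 26.22
tool_pos: [0.5903, 0.266, 0.2297]
tool_rot: [180.0, -0.0, 23.1]
force: [0.7, -0.6, -0.9]
grip_width: 0.0584
```

```bash
python3 go.py .591 .264 .1985 23.2
```

```text
t 26.22 pos [0.5903 0.266  0.2297] rot [180.   -0.   23.1] q [-62.  33.  48.  96. -27.  63.  16.]
shift now [-0.0001  0.0021  0.0312]  if yawed first [-0.0001  0.0021  0.0312] turn z -0.1
```

{"method": "jog_arm", "body": {
  "rows": [
    [1,0,0.002,0.012,0,0,0],
    [1,0,0,0.012,0,0,0],
    [1,0,0,0.006,0,0,0],
    [1,0,0,0.001,0,0,0],
    [1,0,0,0,0,0,0],
    [1,0,0,0,0,0,0],
    [0.1,0,0,0,0,0,0],
    [0.1,0,0,0,0,0,0],
    [0.1,0,0,0,0,0,0],
    [0.1,0,0,0,0,0,0],
    [0.1,0,0,-0.015,0,0,0],
    [0,0,0,-0.03,0,0,0]
  ]
}}

```text
time_s: 27.22
tool_pos: [0.5889, 0.2647, 0.2405]
tool_rot: [179.9, 0.4, 23.2]
force: [-0.2, 0.0, -0.6]
grip_width: 0.0794
```

{"method": "jog_arm", "body": {
  "rows": [
    [0,0,0,-0.04,0,0,0],
    [0,0,0,-0.04,0,0,0],
    [0,0,0,-0.02,0,0,0],
    [0,-0.016,0.037,0,0,0,0],
    [0,-0.016,0.037,0,0,0,0],
    [0,-0.016,0.037,0,0,0,0],
    [0,-0.016,0.037,0,0,0,0],
    [0,-0.016,0.037,0,0,0,0],
    [0,-0.016,0.037,0,0,0,0],
    [0,-0.016,0.037,0,0,0,0],
    [0,-0.016,0.037,0,0,0,0],
    [0,-0.016,0.037,0,0,0,0]
  ]
}}

```text
time_s: 28.22
tool_pos: [0.5889, -0.1, 0.3442]
tool_rot: [-180.0, -0.1, 23.2]
force: [1.3, -0.5, 0.5]
grip_width: 0.0869
```

{"method": "jog_arm", "body": {
  "rows": [
    [0,-0.016,0.037,0,0,0,0],
    [0,-0.016,0.037,0,0,0,0],
    [0,-0.016,0.037,0,0,0,0],
    [0,-0.016,0.037,0,0,0,0],
    [0,0,0,0,0,0,0]
  ]
}}

```text
time_s: 28.63
tool_pos: [0.5846, -0.2701, 0.345]
tool_rot: [179.6, 0.1, 22.4]
force: [-1.8, -1.9, 1.1]
grip_width: 0.0872
```

```bash
python3 - <<'E'
from m import *
for c in("top","scene"):
    im,d=cams.read_camera(c)
    for n,z in [("big_urchin_center",.0285),("small_urchin_center",.0235),("scallop_center",.021),("razor_clam_center",.0155),("empty_urchin_center",.026),("empty_razor_center",.0195)]: meas(c,d,n,z,z)
    if c=="top": cv2.imwrite("pics/fin.png",cv2.resize(im[140:280,115:480],None,fx=2.1,fy=2.1)[:,:,::-1])
E
```

```text
top big_urchin_center 0.93 box [213. 170. 249. 199.] rect [593.6 119.5  61.6  61.2  44.3] cen [593.9 119.7] cloudmed [592.7 117.4  42.9] zmax 48.3
top small_urchin_center 0.81 box [157. 226. 175. 248.] rect [484.5 263.6  42.8  38.1  89.4] cen [485.1 263.7] cloudmed [484.7 260.8  34.1] zmax 39.2
top small_urchin_center 0.55 box [308.  96. 329. 119.] rect [756.2 -68.4  42.4  42.8  89.1] cen [757.  -68.7] cloudmed [756.7 -68.4  25.4] zmax 30.6
top scallop_center 0.8 box [148. 172. 182. 202.] rect [589.  262.9  66.8  59.9  89.2] cen [588.9 264.3] cloudmed [588.1 261.6  29.4] zmax 34.8
top razor_clam_center 0.61 box [211. 225. 261. 239.] rect [490.2 117.8 106.8  19.2  89.4] cen [491.  117.8] cloudmed [491.2 116.9  21.3] zmax 24.5
top empty_urchin_center 0.6 box [370. 221. 397. 250.] rect [ 477.2 -198.8   51.9   50.1   89. ] cen [ 476.8 -199.3] cloudmed [ 477.  -199.8   22.3] zmax 37.2
top empty_urchin_center 0.43 box [321. 215. 342. 264.] rect [474.4 -83.9 107.   22.2  13.5] cen [474.2 -84. ] cloudmed [474.2 -84.2  17.8] zmax 24.1
top empty_razor_center 0.61 box [323. 214. 341. 261.] rect
[... 744 characters left out ...]
ct [589.9 265.1  58.1  69.8  37.9] cen [589.2 264.9] cloudmed [592.9 257.8  29.5] zmax 34.8
scene razor_clam_center 0.96 box [280. 156. 320. 192.] rect [489.6 116.8  22.9 107.6   1.1] cen [489.7 114.7] cloudmed [492.8 110.3  21.6] zmax 24.2
scene razor_clam_center 0.26 box [327. 179. 355. 212.] rect [587.7 127.6  61.6  74.3  40.9] cen [588.7 126.1] cloudmed [598.3 110.5  42.5] zmax 48.5
scene empty_urchin_center 0.72 box [173. 255. 188. 281.] rect [ 481.  -190.4   20.7   56.9   47. ] cen [ 483.  -192.4] cloudmed [ 487.8 -196.9   32.8] zmax 37.8
scene empty_razor_center 0.96 box [195. 208. 249. 243.] rect [473.2 -85.3 111.9  29.3  13.2] cen [473.2 -85.5] cloudmed [472.4 -85.   18.2] zmax 24.2
```

View pics/fin.png

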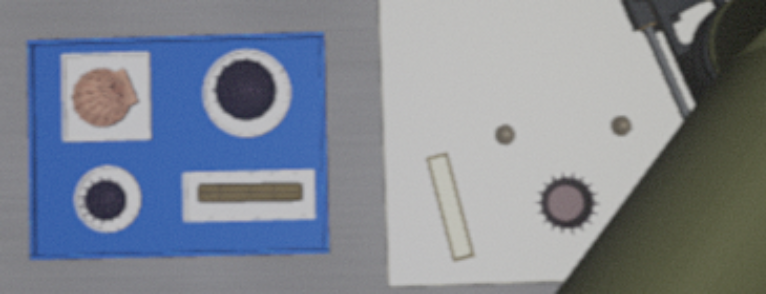

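All four pieces sit flat and within a few millimetres of their dish centres: scallop (103,97), big urchin (246,89), small urchin (106,200), clam (250,192). The emptied shells haven't moved. I'm handing the job in.

```bash
python3 -c "
from h import *
print(env.sign_off())"
```

```text
the job is handed in; nothing more can be done
None
```

I packed the big urchin, small urchin, scallop and razor clam into their dishes and handed the job in at about 29 s, well under the 104 s limit. The sign-off gives no verdict.

- **Placement:** in the last check, the top and scene cameras put each piece within about 5 mm of its dish centre. The razor clam lies along its dish to within about 2°.
- **Seating:** the tops read at about seated height: 48 mm for the big urchin, 39 mm for the small one, 35 mm for the scallop and 24 mm for the clam.
- **Emptied shells:** the top camera shows both moved by no more than about 2 mm, which is within measuring noise. The scene camera's outline of the emptied urchin read about 9 mm off. I put that down to the arm partly hiding it, because the top camera saw it in full.
- **What went wrong:** the first try at the razor clam came up empty because I lifted before the fingers had closed. The clam hadn't moved, and the second try worked.

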